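# Unstack the gaming bits and put each away

### The arm

A 6-joint arm with a two-finger parallel gripper is mounted at the origin on the work surface. World frame = base frame: x ahead of the robot, y to its left, z up, the work surface at z = 0. Lengths are in m, angles in degrees, forces in N, time in s.
With the tool pointing down it reaches from about 0.325 to 0.925 m from the base axis. Payload 3.1 kg.
Tool frame: the origin (TCP) lies on the centre line of the jaws, within the pads' length; the fingertips stand 11 mm ahead of it and the grasp point (between the pads) lies 8 mm behind it; x points along the fingers, y is the direction in which the jaws open and shut, and the axes are right-handed (so a half turn about x gives the same grasp; the last joint's range is limited). The gripper opens to 85 mm and grips with 20 to 120 N. Pads are 22 mm wide; open, the fingers measure 114 mm over their backs; the gripper's body (76 mm by 85 mm) begins 54 mm behind the grasp point. The pads swing forward as they close: fully open they stand 13 mm farther back than shut.
Start: joints at [-77.59, 12.427, 92.441, -0, 75.132, -6.429], TCP at [0.202, -0.592, 0.242] pointing down, gripper open.
Joint ranges: [-157.48, 157.48], [-44.54, 120.13], [17.64, 146.25], [-64.5, 244.5], [7.68, 150.69], [-147.95, 147.95]. Speed limits (degrees/s): [159.86, 159.86, 180, 180, 180, 180].

### API

Orientations are given as a 3x3 rotation matrix whose columns are the frame's x, y, z axes.
In Python, from plant import manip gives the robot as it stands.
- The arm moves only by the tool play_rows, never from a script. Its argument "deltas" is a list of rows, each a list of 5 numbers: the shift along the world's x, y, z in cm, then the turn about the world's z in rad, then the closure, from 0 (fully open) to 1 (shut). In form: [[x, y, z, yaw, grip], ...]. A call has 1 to 10 rows; each row is the pose to reach, as a shift and turn from the pose commanded when the call began; what a row does not reach only later rows make up. A row lasts 1/8 s, in which the tool goes at most 62.5 mm and 10.7 degrees, less where a joint would pass 70% of its speed; a pose out of reach is approached as far as the arm can. A call with a gripper value outside its range is refused whole. The fingers move at their own pace and stop on an object; "newtons" is the grip in N (left out, the last holds). Time passes only in rows, so rows that repeat a pose let the fingers close. It gives the time, the measured TCP pose, the force and the opening at its end, in the units of the state.
- manip.read_state(): the state, without advancing time (a new reading comes with each control period).
- manip.get_image(name): name is "scene" or "top"; returns a dict with "frame" (420x560x3 uint8, red, green, blue), "intrinsics" (3x3 intrinsics, pixels), "origin" and "orientation" of the camera in the world. Camera axes: x right, y down, z forward; pixel columns grow to the right and rows downward; lengths in m; the calibration is good to about 2 mm. A picture is of the moment at which its call begins. There is no depth.
- manip.sign_off(): hands the job in, once; it reports no verdict.
The state is a dict: "t": time; "joint_positions": joint angles; "joint_velocities": joint speeds; "effort": joint torques, N m; "eef_pos": TCP position; "orientation": TCP orientation; "force": force on the tool from outside, world axes, zero at the start; "wrist_torque": the same for the moment, N m; "opening": finger opening in m.
Only numpy, scipy, OpenCV 4.12 (cv2) and the standard library are available. Lean on these libraries where they do the work, as an engineer would, in place of code of your own. Each camera call takes 0.05 s, during which the arm holds its last target. There are 200 camera calls.

### The job

Draw the sliding lid of the walnut dice vault level and straight out of its channel and lay it flat, knob up, in the middle of the red pad. Then take the little stack apart from the top down: the green glass die goes into the vault's middle well, next the blue figure base lies flat in the middle of the empty white tray, and last the grey tin stands upright in the middle of the cork coaster. Set things down rather than dropping them, and leave the amber die and the grey figure where they are.

Things in the scene. Friction and masses are not known exactly. Their poses are not given: they have to be found in the camera images.
- lid_center (a point): Loose lid in the vault's channel: mid-brown plate 80 (x) x 58 (y) x 5 mm, 45 g. Point: plate centre, mid-thickness; z up, x as vault's x. Brass bar knob on the middle, 12 (x) x 26 (y) mm, 2.5 to 24.5 mm above the point. Slides out to the vault's -x, with 1.5 mm play each side and 2 mm above, under two cap strips (vault z 37 to 40 mm, 50 mm apart); clear of them and free to lift once drawn 80 mm.
- green_die_center (a point): Green glass die with white pips, a 20 mm cube, about 20 g; at the start on top of the stack (on the blue base, which is on the tin). Point: its centre; axes along its edges.
- base_center (a point): Blue plastic figure base, a plain round disc 42 mm across and 10 mm thick, about 20 g; at the start flat on the tin, under the green die. Point: its centre, half-way up; z along its axis, up at the start.
- tin_center (a point): Pewter-grey aluminium tin, a closed cylinder 60 mm across and 40 mm tall with a flat top, about 120 g; at the start at the bottom of the stack. Point: its centre, half-way up (20 mm); z up along its axis.
- vault: Dark walnut hexagonal dice vault, fixed, 124 mm (x, over flats) x 143 (y, over corners) x 40 tall. Origin: centre of underside. The lid's channel runs along x, open to -x (towards the robot, within 25 degrees). Shut lid: underside at z 30 mm, centre at x -3, y 0. Below it the well, centred on the origin: 66 (x) x 48 (y) mm, blue floor at z 8, rim at z 30. The two side pockets are not the well.
- pad: Red rectangular pad, fixed, 110 (x) x 90 (y) x 4 mm: the place for the lid. Origin: centre of its underside.
- tier: White polypropylene tray tier, empty, fixed: 112 x 112 mm, walls 20 mm tall and 3 mm thick, floor 3 mm thick: the place for the blue base. (Two more, stacked at the table's far edge and filled with red tokens, are not meant.) Origin: centre of its underside.
- coaster: Round cork coaster, fixed, 100 mm across, 4 mm thick: the place for the tin. Origin: centre of its underside.
- amber_die_center (a point): Amber glass die, 20 mm cube, loose bystander standing on the table; to be left alone. Point: its centre.
- figure_center (a point): Small grey playing figure, 28 mm across its foot and 46 mm tall, loose bystander standing on the table; to be left alone. Point: half-way up (23 mm).
Things that resemble listed ones, but are neither listed nor needed, are in the scene too. Of the things that look like the part that bears lid_center, the middle-sized one is meant.

How it is judged (in metres and radians):
On the way, in this order (a step that is already met when the one before it is completed fails the run):
1. the lid lies released on the red pad (horizontal distance between lid_center and pad below 0.015 m and height (world z) of lid_center below 0.01 m and angle between lid_center's own z axis and vertical below 0.1 rad and linear speed of lid below 0.03 m/s and contact force between the fingers and lid below 0.2 N), for 0.2 s.
2. the green die lies released in the vault's well (x of green_die_center in the frame of vault between -0.026 and 0.026 m and y of green_die_center in the frame of vault between -0.018 and 0.018 m and z of green_die_center in the frame of vault between 0.012 and 0.0225 m and linear speed of green_die below 0.03 m/s and contact force between the fingers and green_die below 0.2 N), for 0.2 s.
3. the blue base lies released in the white tray (horizontal distance between base_center and tier below 0.015 m and z of base_center in the frame of tier below 0.012 m and angle between base_center's own z axis and vertical below 0.15 rad and linear speed of base below 0.03 m/s and contact force between the fingers and base below 0.2 N), for 0.2 s.
4. the tin stands released on the cork coaster (horizontal distance between tin_center and coaster below 0.015 m and height (world z) of tin_center below 0.028 m and angle between tin_center's own z axis and vertical below 0.1 rad and linear speed of tin below 0.03 m/s and contact force between the fingers and tin below 0.2 N), for 0.2 s.
At the end, for the whole second after the job is handed in: Lid flat, knob up, on the red pad; green die flat on the floor of the vault's middle well; blue base flat on the white tray's floor; tin upright on the cork coaster. Lid, base and tin within 15 mm of the middle of their places, all released and at rest (all of step 1 and all of step 2 and all of step 3 and all of step 4); the robot touches nothing.
It fails at once if the lid tips by more than 17 degrees (angle between lid_center's own z axis and vertical above 0.3 rad).
It fails at once if the amber die is moved by more than 15 mm (distance of amber_die_center from where it was at the start of the episode above 0.015 m).
It fails at once if the grey figure is moved by more than 15 mm (distance of figure_center from where it was at the start of the episode above 0.015 m).
It fails at once if the die, the base, the tin or the lid is dropped (falls freely by more than about 3 cm) ((linear speed of green_die above 0.8 m/s and contact force between the fingers and green_die below 0.05 N) or (linear speed of base above 0.8 m/s and contact force between the fingers and base below 0.05 N) or (linear speed of tin above 0.8 m/s and contact force between the fingers and tin below 0.05 N) or (linear speed of lid above 0.8 m/s and contact force between the fingers and lid below 0.05 N)).
It also fails if it takes over 104 s, if anything falls off the work surface, if the arm or the gripper's body presses on something with over 40 N, if the wrist force passes 120 N, or if a joint passes its speed limit or range.

## Working session

There is one attempt and no reset: what is moved stays moved. The work goes in short steps, Python scripts to look and compute and a tool call to move; the robot and the scene stay as the last step left them, time stands still between calls to the robot, and variables do not carry over. Pictures are saved under pics/ and viewed, about 12 in all and at most 16, crops included, and the job is handed in when it is done.

Besides the shell and the picture viewer there is one more tool, called after "Request:" as a command line: name --pt "numbers of a row" for each row, then --argument value for the rest. play_rows: Moves the arm, as the interface text tells. Its arguments: {"type":"object","properties":{"deltas":{"type":"array","items":{"type":"array","items":{"type":"number"}}},"newtons":{"type":"number"}},"required":["deltas"]}

```bash
mkdir -p pics; cat > h.py <<'E'
import numpy as np, cv2
from plant import manip
def shot(n,tag):
    d=manip.get_image(n); np.savez(f'pics/{tag}.npz',**d); cv2.imwrite(f'pics/{tag}.png',cv2.cvtColor(d['frame'],cv2.COLOR_RGB2BGR)); return d
def load(tag): return dict(np.load(f'pics/{tag}.npz'))
def ray(d,u,v,z):
    K=np.array(d['intrinsics']);R=np.array(d['orientation']);o=np.array(d['origin'])
    r=R@np.linalg.solve(K,[u,v,1.]); return o+r*(z-o[2])/r[2]
def proj(d,p):
    K=np.array(d['intrinsics']);R=np.array(d['orientation']);o=np.array(d['origin'])
    q=K@(R.T@(np.array(p)-o)); return q[:2]/q[2]
E
python3 - <<'E'
from h import *
for n in('scene','top'):
    d=shot(n,n+'0');print(n,d['origin'],d['orientation'],d['intrinsics'])
s=manip.read_state();print(s['eef_pos'],s['orientation'],s['opening'],s['t'])
E
```

```text
scene [1.31621933 0.31628098 0.5725398 ] [[-0.41264825  0.45941564 -0.7865486 ]
 [ 0.91069265  0.22607203 -0.34573159]
 [ 0.01898214 -0.85896956 -0.51167467]] [[454.27144303   0.         282.85094121]
 [  0.         454.27144303 211.6064845 ]
 [  0.           0.           1.        ]]
top [0.40279124 0.02490167 1.27721065] [[ 0.01803484 -0.98806298  0.15299118]
 [-0.99978782 -0.01934482 -0.00707811]
 [ 0.0099532  -0.15283106 -0.98820221]] [[535.84925075   0.         282.52159897]
 [  0.         535.84925075 220.99689895]
 [  0.           0.           1.        ]]
[ 0.20168517 -0.59079285  0.24105304] [[-4.81478812e-04  3.22898173e-01 -9.46433589e-01]
 [ 2.20930894e-03 -9.46431045e-01 -3.22898429e-01]
 [-9.99997444e-01 -2.24643294e-03 -2.57695326e-04]] 0.08505868705977997 0.1
```

View pics/scene0.png

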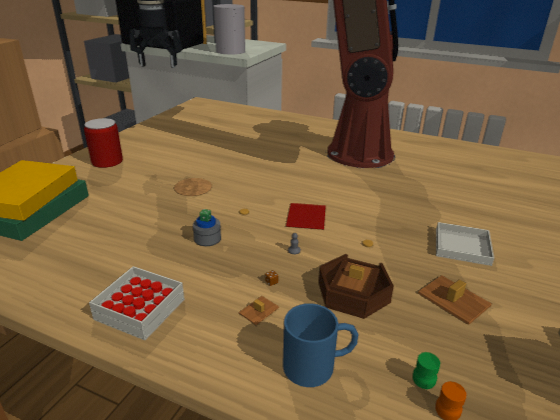

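View pics/top0.png

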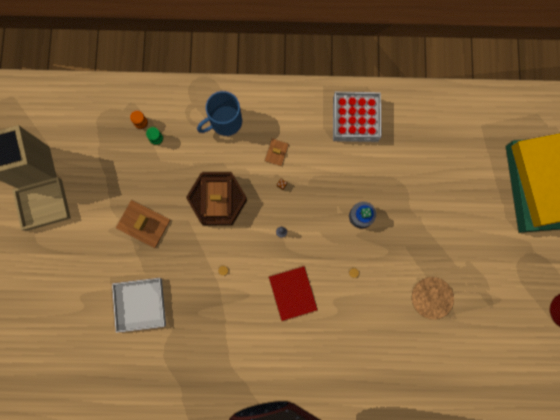

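```bash
python3 - <<'E'
from h import *
d=load('top0');f=d['frame'];hsv=cv2.cvtColor(f,cv2.COLOR_RGB2HSV)
def crop(u0,v0,w,h,s): return cv2.resize(f[v0:v0+h,u0:u0+w],None,fx=s,fy=s,interpolation=cv2.INTER_CUBIC)
a=crop(170,150,100,75,4);b=crop(330,180,70,60,4)
b=cv2.copyMakeBorder(b,0,60,0,0,cv2.BORDER_CONSTANT);c=np.hstack([a,b])
cv2.imwrite('pics/c1.png',cv2.cvtColor(c,cv2.COLOR_RGB2BGR))
def obj(name,m,z,roi):
    M=np.zeros(m.shape,np.uint8);u0,v0,u1,v1=roi;M[v0:v1,u0:u1]=m[v0:v1,u0:u1]*255
    c=max(cv2.findContours(M,0,2)[0],key=cv2.contourArea)
    P=np.array([ray(d,u,v,z)[:2] for u,v in c[:,0]],np.float32)*1000
    r=cv2.minAreaRect(P);mm=cv2.moments(P.reshape(-1,1,2));print(name,'rect',np.round(r[0],1),np.round(r[1],1),round(r[2],1),'cent',mm['m10']/mm['m00'],mm['m01']/mm['m00'])
    return c
H,S,V=[hsv[...,i].astype(int) for i in range(3)]
obj('pad',((H<8)|(H>172))&(S>180)&(V>80),.004,(250,250,330,330))
obj('tray',(S<75)&(V>100),.02,(100,265,180,345))
obj('vault',(V<75),.04,(175,160,255,235))
obj('knob',(H>15)&(H<30)&(S>130)&(V>110),.055,(200,180,235,215))
obj('base',(H>100)&(H<125)&(S>150)&(V>40),.05,(340,190,390,240))
obj('green',(H>40)&(H<90)&(S>100),.07,(340,190,390,240))
obj('coaster',(V<175)&(H<16),.004,(400,265,465,330))
print(hsv[297,432],hsv[290,470],hsv[198,217],hsv[185,217],hsv[199,195],hsv[216,365],hsv[222,353])
obj('amber',(V<130),.02,(270,175,295,195))
obj('fig',(V<110),.03,(272,222,292,242))
E
```

```text
pad rect [428.9 -11.2] [107.2  87.8] 17.7 cent 428.77750821049307 -11.042567216438727
tray rect [395.4 347. ] [113.8 113.2] 8.2 cent 395.35925669513176 347.1310760188848
vault rect [644. 172.] [124.4 138.6] 1.2 cent 644.6073259611425 170.9663003430343
knob rect [646.5 175.1] [11.8 25.6] 1.2 cent 646.1222856169526 174.48794944459686
base rect [ 614.6 -173.3] [38.2 39.4] 63.6 cent 614.4790312316331 -173.78376549332236
green rect [ 613.4 -173.8] [19.5 21.8] 12.5 cent 612.627761214681 -172.41968541675206
coaster rect [ 424.5 -341.3] [95.8 97.6] 1.0 cent 423.9902796312868 -341.0879204291981
[ 15 149 144] [ 17 132 157] [ 18 188 140] [ 13 175 125] [ 12 200  42] [ 71 104  86] [120   4  57]
amber rect [682.9  12.4] [42.9 26.2] 64.1 cent 683.3138254745709 12.33341950233112
fig rect [569.7  16.7] [23.7 23.5] 1.1 cent 570.4142882631395 17.288490085046515
```

View pics/c1.png

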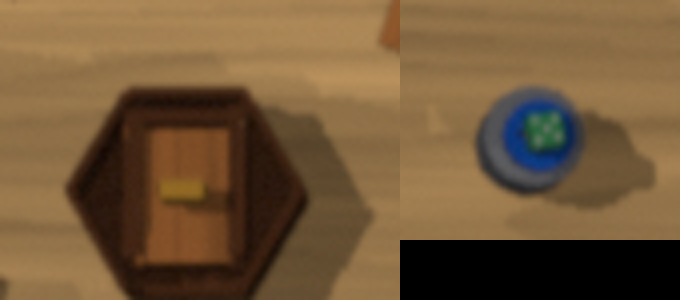

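The top view shows the vault at about (217,199), and its hexagon is turned about 1°. The stack is at (363,214), the red pad at (293,293), the empty white tray at (140,305) and the coaster at (432,298). I'll move above the knob now.

Request:
play_rows --pt "5.5 9.5 0 0.16 0.6" --pt "11 19 0 0.32 0.6" --pt "16.5 28.5 0 0.48 0.6" --pt "22 38 0 0.64 0.6" --pt "26 45 0 0.8 0.6" --pt "30 52 0 0.96 0.6" --pt "33 58 0 1.12 0.6" --pt "36 63 -2 1.26 0.6" --pt "40 69 -5 1.26 0.6" --pt "44.4 76.6 -8 1.26 0.6" --newtons 40

```text
t: 1.35
eef_pos: [0.5138, -0.05, 0.2159]
orientation: [[0.001, 1.0, 0.018], [-0.0, 0.018, -1.0], [-1.0, 0.001, 0.001]]
force: [0.8, -0.7, 0.5]
opening: 0.0342
```

Request:
play_rows --pt "0 0 0 0 0.6" --pt "0 0 0 0 0.6" --pt "0 0 0 0 0.6"

```text
t: 1.72
eef_pos: [0.5126, -0.0532, 0.2161]
orientation: [[0.0, 1.0, 0.016], [-0.0, 0.016, -1.0], [-1.0, 0.0, 0.0]]
force: [-0.0, -1.0, -1.1]
opening: 0.0336
```

Request:
play_rows --pt "3 5 -1 0 0.6" --pt "6 10 -2 0 0.6" --pt "9 15 -3 0 0.6" --pt "12 20 -5 0 0.6" --pt "13.3 22.8 -7.6 0.004 0.6" --pt "13.3 22.8 -7.6 0.004 0.6" --pt "13.3 22.8 -7.6 0.004 0.6" --pt "13.3 22.8 -7.6 0.004 0.6"

```text
t: 2.72
eef_pos: [0.6467, 0.1743, 0.1417]
orientation: [[0.002, 1.0, 0.02], [0.0, 0.02, -1.0], [-1.0, 0.002, -0.0]]
force: [-0.1, -1.3, -0.0]
opening: 0.0342
```

```bash
python3 - <<'E'
from h import *
s=manip.read_state();print(s['eef_pos'],s['opening'])
d=shot('scene','s1');f=d['frame'];t=shot('top','t1')
for p in([.646,.1745,.057],s['eef_pos'],):print(proj(d,p),proj(t,p))
a=cv2.resize(f[180:330,280:430],None,fx=4,fy=4,interpolation=cv2.INTER_CUBIC)
cv2.imwrite('pics/c2.png',cv2.cvtColor(a,cv2.COLOR_RGB2BGR))
# knob in initial scene view
d=load('scene0');f=d['frame'];h=cv2.cvtColor(f,cv2.COLOR_RGB2HSV)
print(proj(d,[.646,.1745,.057]))
m=cv2.inRange(h[250:300,330:380],(16,140,100),(32,255,255));v,u=np.nonzero(m);print(u.mean()+330,v.mean()+250,len(u))
E
```

```text
[0.64673356 0.17430562 0.1416633 ] 0.03415077178573894
[357.30025142 267.2412708 ] [214.64312121 196.52772698]
[362.0421931  228.97590189] [210.23317975 188.44405399]
[357.30025142 267.2412708 ]
356.19473684210527 271.6684210526316 190
```

View pics/c2.png

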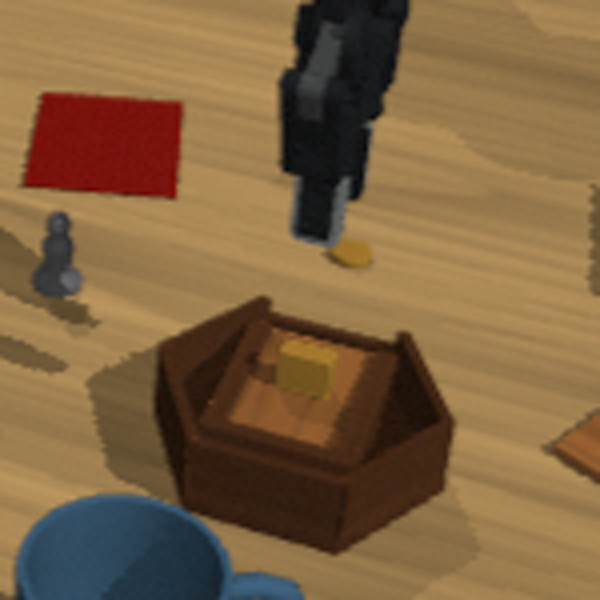

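The knob's top face projects to (357,267) in the scene view. That matches the top-view fix of (0.646, 0.1745), so I can descend.

Request:
play_rows --pt "0 0 -2 0 0.6" --pt "0 0 -4 0 0.6" --pt "0 0 -6 0 0.6" --pt "0 0 -7.5 0 0.6" --pt "0 0 -8.5 0 0.6" --pt "0 0 -9.2 0 0.6" --pt "0 0 -9.2 0 0.6"

```text
t: 3.7
eef_pos: [0.6458, 0.176, 0.0476]
orientation: [[-0.001, 1.0, 0.022], [-0.0, 0.022, -1.0], [-1.0, -0.001, 0.0]]
force: [-0.2, 0.5, 0.6]
opening: 0.0341
```

Request:
play_rows --pt "0 0 0 0 0.8" --pt "0 0 0 0 1" --pt "0 0 0 0 1" --pt "0 0 0 0 1" --pt "0 0 0 0 1" --newtons 40

```text
t: 4.32
eef_pos: [0.6468, 0.1762, 0.049]
orientation: [[0.002, 1.0, 0.022], [0.0, 0.022, -1.0], [-1.0, 0.002, -0.0]]
force: [-0.3, 0.0, 5.0]
opening: 0.0108
```

Request:
play_rows --pt "0 0 0.1 0 1" --pt "-0.5 -0.01 0.1 0 1" --pt "-1 -0.02 0.1 0 1" --pt "-1.5 -0.03 0.1 0 1" --pt "-2 -0.04 0.1 0 1" --pt "-2 -0.04 0.1 0 1"

```text
t: 5.08
eef_pos: [0.6252, 0.1757, 0.049]
orientation: [[-0.001, 1.0, 0.022], [-0.0, 0.022, -1.0], [-1.0, -0.001, 0.0]]
force: [-1.1, 0.5, 3.4]
opening: 0.0114
```

Request:
play_rows --pt "-0.8 -0.02 0 0 1" --pt "-1.6 -0.04 0 0 1" --pt "-2.4 -0.05 0 0 1" --pt "-3.2 -0.06 0 0 1" --pt "-4 -0.08 0 0 1" --pt "-4.8 -0.1 0 0 1" --pt "-5.6 -0.11 0 0 1" --pt "-6.2 -0.12 0 0 1" --pt "-6.7 -0.13 0 0 1" --pt "-6.7 -0.13 0 0 1"

```text
t: 6.32
eef_pos: [0.5577, 0.1743, 0.0488]
orientation: [[-0.003, 1.0, 0.022], [-0.0, 0.022, -1.0], [-1.0, -0.003, 0.0]]
force: [-1.3, 0.3, 3.5]
opening: 0.0108
```

```bash
python3 - <<'E'
from h import *
d=shot('scene','s2');f=d['frame'];d=shot('top','t2');g=d['frame']
a=cv2.resize(f[180:330,270:420],None,fx=3,fy=3,interpolation=cv2.INTER_CUBIC)
b=cv2.resize(g[160:310,160:270],None,fx=3,fy=3,interpolation=cv2.INTER_CUBIC)
cv2.imwrite('pics/c3.png',cv2.cvtColor(np.hstack([a,b]),cv2.COLOR_RGB2BGR))
E
```

```text
(no output)
```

View pics/c3.png

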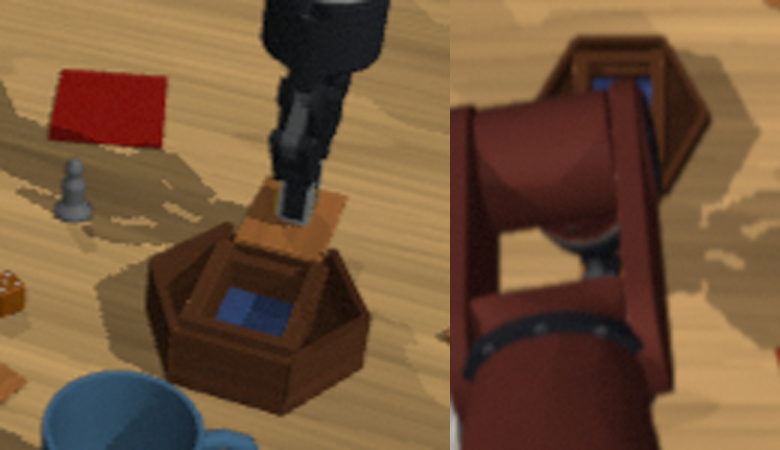

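The lid is out by about 89 mm and level, and the blue well floor shows at crop (255,310). I'll lift it and carry it to the pad.

Request:
play_rows --pt "-0.8 0 0.1 0 1" --pt "-0.9 0 1.5 0 1" --pt "-0.9 0 4 0 1" --pt "-1 0 7 0 1" --pt "-1 0 9 0 1" --pt "-2.5 -2.5 9 0 1" --pt "-5 -6 9 0 1" --pt "-8 -10 9 0 1" --pt "-10.5 -14 9 0 1" --pt "-12.9 -17.5 9 0 1"

```text
t: 7.68
eef_pos: [0.4289, -0.0018, 0.1392]
orientation: [[0.0, 1.0, 0.022], [-0.0, 0.022, -1.0], [-1.0, 0.0, 0.0]]
force: [1.0, -0.3, -0.7]
opening: 0.0111
```

Request:
play_rows --pt "0 -0.6 0 0 1" --pt "0 -1 0 0 1" --pt "0 -1 0 0 1" --pt "0 -1 0 0 1"

```text
t: 8.18
eef_pos: [0.4305, -0.0101, 0.139]
orientation: [[0.0, 1.0, 0.023], [0.0, 0.023, -1.0], [-1.0, 0.0, -0.0]]
force: [-0.1, 0.0, -0.6]
opening: 0.0111
```

Request:
play_rows --pt "-0.1 0 -2 0 1" --pt "-0.1 0 -4 0 1" --pt "-0.1 0 -6 0 1" --pt "-0.1 0 -8 0 1" --pt "-0.1 0 -9.5 0 1" --pt "-0.1 0 -10.5 0 1" --pt "-0.1 0 -11 0 1" --pt "-0.1 0 -11.2 0 1" --pt "-0.1 0 -11.2 0 1" --pt "-0.1 0 -11.2 0 1"

```text
t: 9.43
eef_pos: [0.4295, -0.0108, 0.0275]
orientation: [[0.001, 1.0, 0.022], [-0.0, 0.022, -1.0], [-1.0, 0.001, 0.0]]
force: [-0.9, 0.0, -0.5]
opening: 0.011
```

Request:
play_rows --pt "0 0 -0.15 0 1" --pt "0 0 -0.3 0 1" --pt "0 0 -0.4 0 1" --pt "0 0 -0.4 0 1" --pt "0 0 -0.4 0 1"

```text
t: 10.05
eef_pos: [0.429, -0.0107, 0.023]
orientation: [[-0.0, 1.0, 0.022], [0.0, 0.022, -1.0], [-1.0, -0.0, -0.0]]
force: [-0.1, -0.2, -0.2]
opening: 0.0111
```

Request:
play_rows --pt "0 0 -0.1 0 1" --pt "0 0 -0.2 0 1" --pt "0 0 -0.2 0 1"

```text
t: 10.42
eef_pos: [0.429, -0.0107, 0.0229]
orientation: [[-0.002, 1.0, 0.022], [0.0, 0.022, -1.0], [-1.0, -0.002, -0.0]]
force: [-8.4, 1.0, 20.1]
opening: 0.0111
```

Contact with the pad. I'll ease off, release and rise.

Request:
play_rows --pt "0 0 0.15 0 1" --pt "0 0 0.15 0 0.6" --pt "0 0 0.15 0 0.6" --pt "0 0 0.15 0 0.6" --pt "0 0 0.15 0 0.6" --pt "0 0 2 0 0.6" --pt "0 0 5 0 0.6" --pt "0 0 9 0 0.6" --pt "0 0 13 0 0.6" --pt "0 0 16 0 0.6"

```text
t: 11.68
eef_pos: [0.4295, -0.0108, 0.1829]
orientation: [[0.002, 1.0, 0.022], [-0.0, 0.022, -1.0], [-1.0, 0.002, 0.0]]
force: [1.0, -0.7, -0.5]
opening: 0.0338
```

```bash
python3 - <<'E'
from h import *
d=load('top0');f=d['frame'];e=load('scene0')
a=cv2.resize(f[203:224,353:377],None,fx=16,fy=16,interpolation=cv2.INTER_CUBIC)
b=cv2.resize(e['frame'][200:252,185:230],None,fx=8,fy=8,interpolation=cv2.INTER_CUBIC)
b=cv2.copyMakeBorder(b,0,0,0,0,0);a=cv2.copyMakeBorder(a,0,b.shape[0]-a.shape[0],0,0,0)
cv2.imwrite('pics/c4.png',cv2.cvtColor(np.hstack([a,b]),cv2.COLOR_RGB2BGR))
for z,n in((.07,'die'),(.05,'base'),(.04,'tin')):
    p=[.6135,-.1735,z];u=proj(d,p);v=proj(e,p);print(n,(u-[353,203])*16,(v-[185,200])*8)
h=cv2.cvtColor(f,cv2.COLOR_RGB2HSV)
for S in(60,100,140):
    m=cv2.inRange(h,(45,S,60),(90,255,255));m[:200]=0;m[228:]=0;m[:,:345]=0;m[:,385:]=0
    m=cv2.morphologyEx(m,cv2.MORPH_CLOSE,np.ones((3,3)))
    c=max(cv2.findContours(m,0,1)[0],key=cv2.contourArea)
    print(cv2.minAreaRect(np.array([ray(d,u,v,.07)[:2]*1000 for u,v in c[:,0]],np.float32)))
E
```

```text
die [201.38901494 149.16224347] [168.18798931  85.80158468]
base [178.94472033 172.38901622] [173.15048039 148.97457759]
tin [167.9874018  183.72834106] [175.59342923 180.07355324]
((613.4303588867188, -173.7561492919922), (19.477710723876953, 21.78295135498047), 12.506078720092773)
((613.4303588867188, -173.7561492919922), (19.477710723876953, 21.78295135498047), 12.506078720092773)
((606.2120971679688, -177.80995178222656), (2.3178787231445312, 6.871552467346191), 1.1268171072006226)
```

View pics/c4.png

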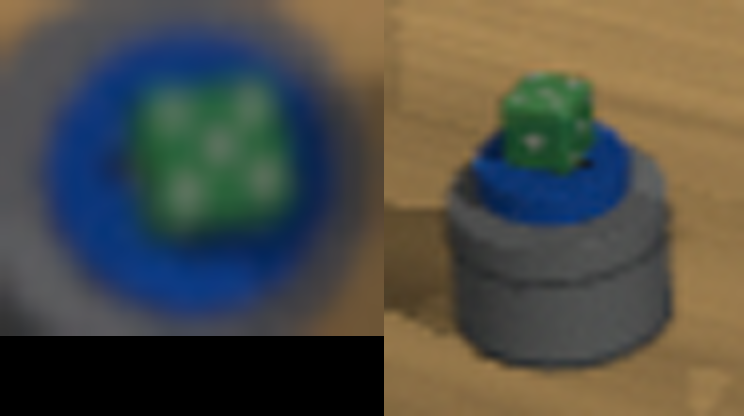

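Request:
play_rows --pt "5 -4 0 0.1 0.5" --pt "10 -8 0 0.18 0.5" --pt "14 -12 0 0.18 0.5" --pt "18.4 -16.2 0 0.18 0.5" --pt "18.4 -16.2 0 0.18 0.5" --pt "18.4 -16.2 -2 0.18 0.5" --pt "18.4 -16.2 -3 0.18 0.5" --pt "18.4 -16.2 -3 0.18 0.5"

```text
t: 12.68
eef_pos: [0.6108, -0.171, 0.1489]
orientation: [[-0.004, 0.979, 0.202], [0.002, 0.202, -0.979], [-1.0, -0.004, -0.002]]
force: [-0.9, 0.1, -0.3]
opening: 0.0425
```

The die's centre pip is at crop (217,150), which puts the die near (0.613, -0.1745). Its edges are turned about 11.5°, and the jaws match that. Descending.

Request:
play_rows --pt "0.2 -0.35 -1.5 0 0.5" --pt "0.2 -0.35 -3.5 0 0.5" --pt "0.2 -0.35 -5.5 0 0.5" --pt "0.2 -0.35 -7 0 0.5" --pt "0.2 -0.35 -8 0 0.5" --pt "0.2 -0.35 -8.4 0 0.5" --pt "0.2 -0.35 -8.4 0 0.5" --pt "0.2 -0.35 -8.4 0 0.5"

```text
t: 13.68
eef_pos: [0.6157, -0.1764, 0.0679]
orientation: [[0.002, 0.98, 0.201], [-0.001, 0.201, -0.98], [-1.0, 0.001, 0.001]]
force: [0.2, -0.1, 0.1]
opening: 0.0428
```

Request:
play_rows --pt "0 0 0 0 0.65" --pt "0 0 0 0 0.75" --pt "0 0 0 0 0.9" --pt "0 0 0 0 0.9" --pt "0 0 0 0 0.9" --newtons 25

```text
t: 14.3
eef_pos: [0.6154, -0.1763, 0.0675]
orientation: [[0.001, 0.98, 0.201], [-0.0, 0.201, -0.98], [-1.0, 0.001, 0.001]]
force: [-0.4, 0.1, 3.1]
opening: 0.0194
```

Request:
play_rows --pt "0 0 0.5 0 0.9" --pt "0 0 1.5 0 0.9" --pt "0 0 4 0 0.9" --pt "0 0 7 0 0.9" --pt "0 1 9 0 0.9" --pt "0.5 6 9 -0.05 0.9" --pt "1 11 9 -0.1 0.9" --pt "1.5 16 9 -0.14 0.9" --pt "2 21 9 -0.18 0.9" --pt "2.5 26 9 -0.18 0.9"

```text
t: 15.55
eef_pos: [0.6395, 0.0861, 0.1572]
orientation: [[-0.0, 1.0, 0.022], [0.0, 0.022, -1.0], [-1.0, -0.0, -0.0]]
force: [0.7, -0.7, -0.1]
opening: 0.0197
```

Request:
play_rows --pt "0.4 4 0 0 0.9" --pt "0.8 7 0 0 0.9" --pt "0.8 9.1 0 0 0.9" --pt "0.8 9.1 0 0 0.9" --pt "0.8 9.1 0 0 0.9"

```text
t: 16.18
eef_pos: [0.6477, 0.174, 0.1568]
orientation: [[-0.001, 1.0, 0.022], [-0.001, 0.022, -1.0], [-1.0, -0.001, 0.001]]
force: [0.5, -0.3, -0.7]
opening: 0.0193
```

```bash
python3 - <<'E'
from h import *
print(manip.read_state()['eef_pos'],manip.read_state()['opening'])
d=shot('scene','s3');f=d['frame'];t=load('top0')
# well floor center check from t2/s2 (blue floor)
e=load('s2');g=e['frame'];h=cv2.cvtColor(g,cv2.COLOR_RGB2HSV)
m=cv2.inRange(h,(105,90,40),(130,255,255));m[:265]=0;m[300:]=0;m[:,:335]=0;m[:,375:]=0
v,u=np.nonzero(m);print(u.min(),u.max(),v.min(),v.max(),len(u))
for x in(-.033,.033):
  for y in(-.024,.024):print(x,y,proj(e,[.649+x,.175+y,.008]),proj(e,[.649+x,.175+y,.03]))
a=cv2.resize(f[150:310,180:400],None,fx=3,fy=3,interpolation=cv2.INTER_CUBIC)
cv2.imwrite('pics/c5.png',cv2.cvtColor(a,cv2.COLOR_RGB2BGR))
E
```

```text
[0.64773196 0.17395397 0.15683798] 0.019297917353551977
342 366 276 291 244
-0.033 -0.024 [347.54390284 275.36607147] [348.58053987 266.48209974]
-0.033 0.024 [371.32497515 282.16889267] [372.68949828 273.20337923]
0.033 -0.024 [336.87496428 295.58753583] [337.83208458 286.42338266]
0.033 0.024 [361.93279137 303.22189908] [363.25460814 293.97678913]
```

View pics/c5.png

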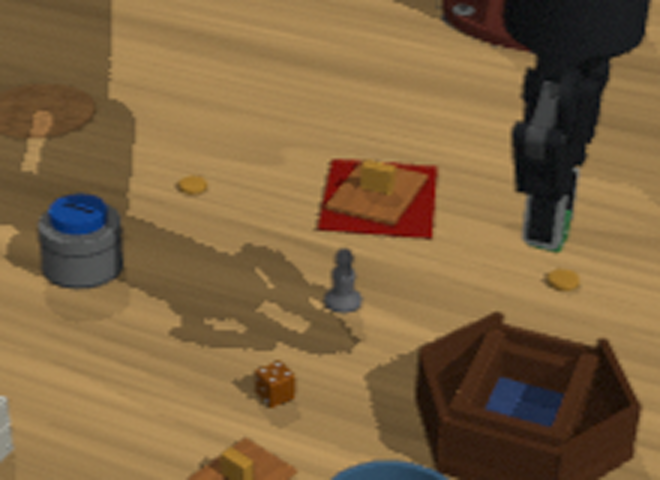

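The lid lies on the pad, the base is still on the tin and the die is held. The well floor is where I predicted. Descending into the well.

Request:
play_rows --pt "0.1 0.1 -3 0 0.9" --pt "0.1 0.1 -6 0 0.9" --pt "0.1 0.1 -8 0 0.9" --pt "0.1 0.1 -9.5 0 0.9" --pt "0.1 0.1 -11 0 0.9" --pt "0.1 0.1 -12 0 0.9" --pt "0.1 0.1 -12.7 0 0.9" --pt "0.1 0.1 -12.9 0 0.9" --pt "0.1 0.1 -12.9 0 0.9"

```text
t: 17.35
eef_pos: [0.6493, 0.176, 0.0283]
orientation: [[0.001, 1.0, 0.022], [0.0, 0.022, -1.0], [-1.0, 0.001, -0.0]]
force: [0.6, -0.5, -0.5]
opening: 0.0195
```

Request:
play_rows --pt "0 0 -0.1 0 0.9" --pt "0 0 -0.2 0 0.9" --pt "0 0 -0.2 0 0.9"

```text
t: 17.73
eef_pos: [0.649, 0.1758, 0.0261]
orientation: [[0.0, 1.0, 0.022], [0.0, 0.022, -1.0], [-1.0, 0.0, -0.0]]
force: [0.4, 0.8, 0.3]
opening: 0.0196
```

Request:
play_rows --pt "0 0 -0.1 0 0.9" --pt "0 0 -0.1 0 0.9"

```text
t: 17.98
eef_pos: [0.6492, 0.1759, 0.0255]
orientation: [[0.0, 1.0, 0.022], [0.0, 0.022, -1.0], [-1.0, 0.0, 0.0]]
force: [-1.2, -0.5, 3.3]
opening: 0.0191
```

Request:
play_rows --pt "0 0 0 0 0.76" --pt "0 0 0 0 0.7" --pt "0 0 0 0 0.69" --pt "0 0 0 0 0.69" --pt "0 0 0.5 0 0.69" --pt "0 0 2 0 0.69" --pt "0 0 5 0 0.69" --pt "0 0 9 0 0.69" --pt "0 0 13 0 0.69" --pt "0 0 13 0 0.6"

```text
t: 19.23
eef_pos: [0.653, 0.1765, 0.162]
orientation: [[0.012, 1.0, 0.022], [0.002, 0.022, -1.0], [-1.0, 0.012, -0.002]]
force: [0.4, 0.2, 0.6]
opening: 0.034
```

```bash
python3 - <<'E'
from h import *
d=shot('scene','s4');f=d['frame']
a=cv2.resize(f[250:320,310:400],None,fx=5,fy=5,interpolation=cv2.INTER_CUBIC)
b=cv2.resize(f[200:252,185:230],None,fx=7,fy=7,interpolation=cv2.INTER_CUBIC)[:350]
cv2.imwrite('pics/c6.png',cv2.cvtColor(np.hstack([a,b]),cv2.COLOR_RGB2BGR))
t=load('top0');h=cv2.cvtColor(t['frame'],cv2.COLOR_RGB2HSV)
print(proj(t,[.6135,-.1755,.05]))
for n,R in(('die',[.613,-.1755,.07]),): pass
# base circle (blue+green hull) in top0
m=cv2.inRange(h,(40,90,40),(128,255,255));m[:190]=0;m[240:]=0;m[:,:340]=0;m[:,390:]=0
c=max(cv2.findContours(m,0,1)[0],key=cv2.contourArea)
P=np.array([ray(t,u,v,.05)[:2]*1000 for u,v in c[:,0]],np.float32);print(cv2.minEnclosingCircle(P))
print(cv2.minAreaRect(P))
# base in s4 : blue columns
h=cv2.cvtColor(f,cv2.COLOR_RGB2HSV);m=cv2.inRange(h,(105,150,50),(128,255,255));m[:200]=0;m[240:]=0;m[:,:185]=0;m[:,235:]=0
v,u=np.nonzero(m);print(u.min(),u.max(),v.min(),v.max());pts=[proj(d,[.614+.021*np.cos(a),-.175+.021*np.sin(a),z]) for a in np.linspace(0,6.28,40) for z in(.04,.05)]
print(np.min(pts,0),np.max(pts,0))
E
```

```text
[365.04277894 213.79102907]
((614.4243774414062, -174.18099975585938), 21.6752872467041)
((614.2390747070312, -174.26290893554688), (39.638206481933594, 40.431915283203125), 89.83119201660156)
196 214 215 227
[196.14746539 213.60592932] [215.9159386  227.65745388]
```

View pics/c6.png

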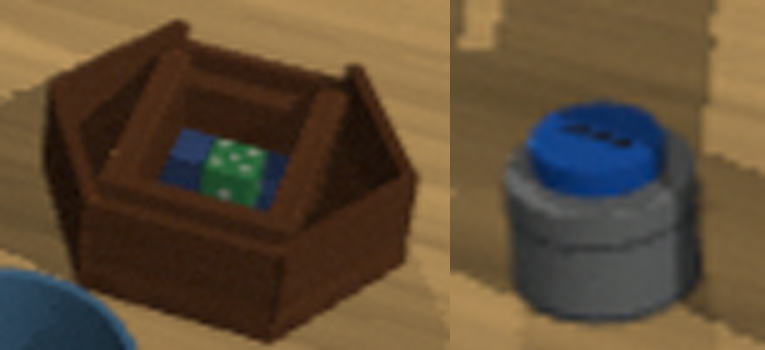

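The green die lies flat in the well, at crop (233,172). The base is at (0.614, -0.1745), so I'll go there.

Request:
play_rows --pt "-0.4 -5 0 0 0.4" --pt "-0.8 -10 0 0 0.4" --pt "-1.2 -15 0 0 0.4" --pt "-1.8 -20 0 0 0.4" --pt "-2.6 -25 0 0 0.4" --pt "-3.4 -30 0 0 0.4" --pt "-3.8 -35 0 0 0.4" --pt "-3.8 -35 -2 0 0.4" --pt "-3.8 -35 -3 0 0.4" --pt "-3.8 -35 -3 0 0.4"

```text
t: 20.52
eef_pos: [0.6093, -0.1721, 0.1222]
orientation: [[-0.005, 1.0, 0.023], [0.002, 0.023, -1.0], [-1.0, -0.005, -0.002]]
force: [-0.1, 0.1, 0.6]
opening: 0.0507
```

Request:
play_rows --pt "0 0 0 0 0.4" --pt "0 0 -2 0 0.4" --pt "0 0 -4 0 0.4" --pt "0 0 -5 0 0.4" --pt "0 0 -5 0 0.4"

```text
t: 21.15
eef_pos: [0.6096, -0.1736, 0.0728]
orientation: [[-0.004, 1.0, 0.022], [0.001, 0.022, -1.0], [-1.0, -0.004, -0.002]]
force: [-0.5, 0.2, 1.3]
opening: 0.0512
```

Request:
play_rows --pt "0.4 0 0 0 0.4" --pt "0.4 0 -0.8 0 0.4" --pt "0.4 0 -1.3 0 0.4" --pt "0.4 0 -1.5 0 0.4" --pt "0.4 0 -1.5 0 0.4"

```text
t: 21.78
eef_pos: [0.6147, -0.1741, 0.0596]
orientation: [[-0.001, 1.0, 0.022], [0.0, 0.022, -1.0], [-1.0, -0.001, -0.0]]
force: [-0.1, -0.5, -0.6]
opening: 0.0512
```

Request:
play_rows --pt "0 0 -0.2 0 0.43" --pt "0 0 -0.4 0 0.43" --pt "0 0 -0.5 0 0.43" --pt "0 0 -0.5 0 0.43"

```text
t: 22.28
eef_pos: [0.6149, -0.1741, 0.0549]
orientation: [[-0.0, 1.0, 0.022], [0.0, 0.022, -1.0], [-1.0, -0.0, -0.0]]
force: [0.2, 0.3, 1.0]
opening: 0.0487
```

Request:
play_rows --pt "0 0 -0.1 0 0.43" --pt "0 0 -0.2 0 0.43" --pt "0 0 -0.2 0 0.43" --pt "0 0 -0.2 0 0.43"

```text
t: 22.78
eef_pos: [0.615, -0.1742, 0.053]
orientation: [[0.0, 1.0, 0.022], [-0.0, 0.022, -1.0], [-1.0, 0.0, 0.0]]
force: [-0.2, 0.5, -0.7]
opening: 0.0488
```

Request:
play_rows --pt "0 0 -0.1 0 0.43" --pt "0 0 -0.1 0 0.43" --pt "0 0 -0.2 0 0.43" --pt "0 0 -0.2 0 0.43"

```text
t: 23.28
eef_pos: [0.6149, -0.1741, 0.0508]
orientation: [[-0.0, 1.0, 0.022], [0.0, 0.022, -1.0], [-1.0, -0.0, -0.0]]
force: [0.2, 0.4, -1.0]
opening: 0.0487
```

Request:
play_rows --pt "0 0 -0.1 0 0.43" --pt "0 0 -0.15 0 0.43" --pt "0 0 -0.15 0 0.46" --pt "0 0 -0.15 0 0.5" --pt "0 0 -0.15 0 0.6" --pt "0 0 -0.15 0 0.6" --pt "0 0 -0.15 0 0.6" --newtons 25

```text
t: 24.15
eef_pos: [0.6153, -0.1743, 0.0498]
orientation: [[0.001, 1.0, 0.022], [-0.0, 0.022, -1.0], [-1.0, 0.001, 0.0]]
force: [-0.0, -0.1, 0.7]
opening: 0.0407
```

Request:
play_rows --pt "0 0 0.4 0 0.6" --pt "0 0 1.5 0 0.6" --pt "0 0 4 0 0.6" --pt "0 0 7 0 0.6" --pt "-0.5 1 9 0 0.6" --pt "-2.5 5.5 9 0 0.6" --pt "-4.5 10.5 9 0 0.6" --pt "-6.5 15.5 9 0 0.6" --pt "-8.5 20.5 9 0 0.6" --pt "-10.5 25.5 9 0 0.6"

```text
t: 25.4
eef_pos: [0.5095, 0.0823, 0.1404]
orientation: [[0.001, 1.0, 0.022], [0.0, 0.022, -1.0], [-1.0, 0.001, -0.0]]
force: [-0.1, 0.2, -0.8]
opening: 0.0405
```

Request:
play_rows --pt "-2.2 5 0 0 0.6" --pt "-4.4 10 0 0 0.6" --pt "-6.6 15 0 0 0.6" --pt "-8.8 20 0 0 0.6" --pt "-11 25 0 0 0.6" --pt "-11.5 26.5 0 0 0.6" --pt "-11.5 26.5 0 0 0.6" --pt "-11.5 26.5 0 0 0.6"

```text
t: 26.4
eef_pos: [0.3956, 0.3447, 0.1396]
orientation: [[0.0, 1.0, 0.021], [-0.001, 0.021, -1.0], [-1.0, 0.0, 0.001]]
force: [0.8, 0.6, -0.1]
opening: 0.0406
```

```bash
python3 - <<'E'
from h import *
s=manip.read_state();print(s['eef_pos'],s['opening'])
d=shot('scene','s5');f=d['frame'];e=load('scene0')
c=np.array([.395,.347]);a=np.radians(8.2);R=np.array([[np.cos(a),-np.sin(a)],[np.sin(a),np.cos(a)]])
g=e['frame'][210:280,420:505].copy();g=cv2.resize(g,None,fx=5,fy=5,interpolation=cv2.INTER_CUBIC)
for k,col in((.02,(255,0,0)),(.003,(0,255,0))):
  h=.056 if k==.02 else .053
  P=[(proj(e,[*(c+R@np.array(q)*h),k])-[420,210]+.5)*5 for q in((1,1),(1,-1),(-1,-1),(-1,1))]
  cv2.polylines(g,[np.int32(P)],True,col,1)
b=cv2.resize(f[160:280,410:510],None,fx=3,fy=3)[:350]
cv2.imwrite('pics/c7.png',cv2.cvtColor(np.hstack([g[:350],b]),cv2.COLOR_RGB2BGR))
E
```

```text
[0.39557847 0.34473714 0.13955393] 0.04057144692267345
```

View pics/c7.png

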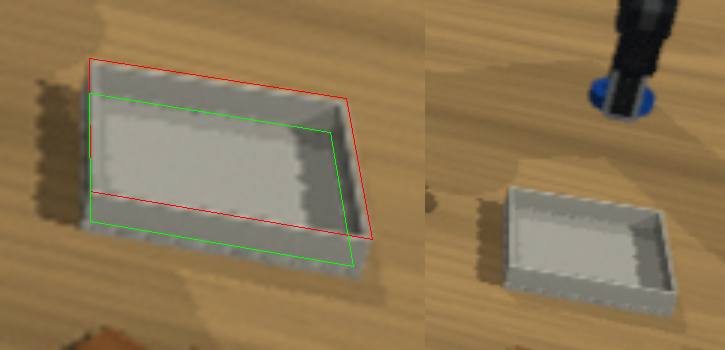

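The tray outline matches (0.395, 0.347), and the base is held level. Lowering it.

Request:
play_rows --pt "0 0.25 -2.5 0 0.6" --pt "0 0.25 -5 0 0.6" --pt "0 0.25 -7.5 0 0.6" --pt "0 0.25 -9.5 0 0.6" --pt "0 0.25 -11 0 0.6" --pt "0 0.25 -12 0 0.6" --pt "0 0.25 -12.3 0 0.6" --pt "0 0.25 -12.3 0 0.6"

```text
t: 27.45
eef_pos: [0.3953, 0.3485, 0.0168]
orientation: [[0.0, 1.0, 0.022], [0.0, 0.022, -1.0], [-1.0, 0.0, -0.0]]
force: [0.3, -0.2, -0.9]
opening: 0.0406
```

Request:
play_rows --pt "0 0 -0.1 0 0.6" --pt "0 0 -0.2 0 0.6" --pt "0 0 -0.3 0 0.6" --pt "0 0 -0.3 0 0.6"

```text
t: 27.95
eef_pos: [0.3949, 0.3483, 0.0134]
orientation: [[-0.0, 1.0, 0.022], [-0.0, 0.022, -1.0], [-1.0, -0.0, 0.0]]
force: [-0.3, 0.0, -0.6]
opening: 0.0404
```

Request:
play_rows --pt "0 0 -0.1 0 0.6" --pt "0 0 -0.15 0 0.6" --pt "0 0 -0.15 0 0.6"

```text
t: 28.32
eef_pos: [0.3951, 0.3485, 0.0127]
orientation: [[-0.0, 1.0, 0.022], [-0.0, 0.022, -1.0], [-1.0, -0.0, 0.0]]
force: [-2.5, -1.0, 5.0]
opening: 0.0406
```

Request:
play_rows --pt "0 0 0.05 0 0.5" --pt "0 0 0.05 0 0.42" --pt "0 0 0.05 0 0.4" --pt "0 0 0.05 0 0.4" --pt "0 0 1 0 0.4" --pt "0 0 3 0 0.4" --pt "0 0 6 0 0.3" --pt "0 0 10 0 0.1" --pt "0 0 14 0 0" --pt "1 -2 14 0 0"

```text
t: 29.58
eef_pos: [0.4078, 0.3309, 0.1575]
orientation: [[0.009, 1.0, 0.024], [0.006, 0.024, -1.0], [-1.0, 0.009, -0.006]]
force: [0.8, -0.2, -0.5]
opening: 0.0854
```

Request:
play_rows --pt "2 -5 0 0 0" --pt "4 -10 0 0 0" --pt "6 -15 0 0 0" --pt "8 -20 0 0 0" --pt "10 -25 0 0 0" --pt "12 -30 0 0 0" --pt "14 -35 0 0 0" --pt "16 -40 0 0 0" --pt "18 -45 0 0 0" --pt "20.5 -50 0 0 0"

```text
t: 30.82
eef_pos: [0.6104, -0.1734, 0.1527]
orientation: [[0.001, 1.0, 0.022], [-0.0, 0.022, -1.0], [-1.0, 0.001, 0.0]]
force: [1.3, 0.0, -0.1]
opening: 0.0854
```

```bash
python3 - <<'E'
from h import *
s=manip.read_state();print(s['eef_pos'],s['opening'])
d=shot('scene','s6');f=d['frame']
a=cv2.resize(f[210:280,420:505],None,fx=4,fy=4,interpolation=cv2.INTER_CUBIC)
q=f[195:260,180:240].copy();k=5;q=cv2.resize(q,None,fx=k,fy=k,interpolation=cv2.INTER_CUBIC)
# tin in scene: predicted circles at (.613,-.171)
for z in(0,.04):
  P=[(proj(d,[.613+.03*np.cos(t),-.171+.03*np.sin(t),z])-[180,195]+.5)*k for t in np.linspace(0,6.28,40)]
  cv2.polylines(q,[np.int32(P)],True,(255,0,0),1)
t=load('top0');p=cv2.resize(t['frame'][185:245,335:395],None,fx=k,fy=k,interpolation=cv2.INTER_CUBIC)
P=[(proj(t,[.613+.03*np.cos(a_),-.171+.03*np.sin(a_),.04])-[335,185]+.5)*k for a_ in np.linspace(0,6.28,40)]
cv2.polylines(p,[np.int32(P)],True,(255,0,0),1)
out=np.zeros((600,660,3),np.uint8);out[:280,:340]=a;out[:300,350:650]=p;out[280:600,0:300]=q[:320]
cv2.imwrite('pics/c8.png',cv2.cvtColor(out,cv2.COLOR_RGB2BGR))
E
```

```text
[ 0.61041243 -0.17335979  0.15273668] 0.08535562969108516
```

View pics/c8.png

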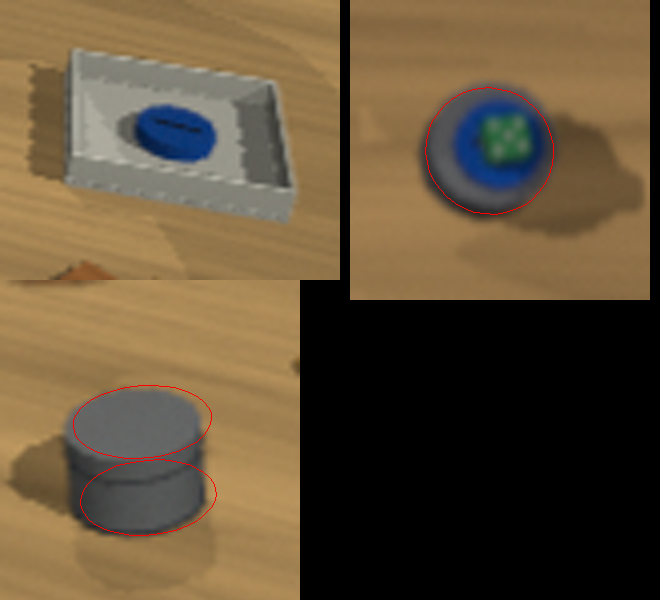

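The base lies flat in the tray, and the tin is at about (0.6145, -0.174). I'll grip the tin.

Request:
play_rows --pt "0.4 -0.05 -2 0 0" --pt "0.4 -0.05 -4.5 0 0" --pt "0.4 -0.05 -7 0 0" --pt "0.4 -0.05 -9.5 0 0" --pt "0.4 -0.05 -11.5 0 0" --pt "0.4 -0.05 -12.8 0 0" --pt "0.4 -0.05 -13.1 0 0" --pt "0.4 -0.05 -13.1 0 0" --pt "0.4 -0.05 -13.1 0 0"

```text
t: 32.0
eef_pos: [0.615, -0.1726, 0.0222]
orientation: [[0.002, 1.0, 0.022], [-0.001, 0.022, -1.0], [-1.0, 0.002, 0.001]]
force: [-0.2, 0.5, 0.1]
opening: 0.0855
```

Request:
play_rows --pt "0 0 0 0 0.15" --pt "0 0 0 0 0.25" --pt "0 0 0 0 0.3" --pt "0 0 0 0 0.4" --pt "0 0 0 0 0.4" --pt "0 0 0 0 0.4" --newtons 45

```text
t: 32.75
eef_pos: [0.615, -0.1726, 0.0221]
orientation: [[0.002, 1.0, 0.022], [-0.001, 0.022, -1.0], [-1.0, 0.002, 0.001]]
force: [0.0, -1.0, 5.9]
opening: 0.0591
```

Request:
play_rows --pt "0 0 0.4 0 0.4" --pt "0 0 1.5 0 0.4" --pt "0 0 3.5 0 0.4" --pt "0 0 6 0 0.4" --pt "-1 -1 8 0 0.4" --pt "-5 -4.5 8 0 0.4" --pt "-9 -8 8 0 0.4" --pt "-13 -11.5 8 0 0.4" --pt "-17 -15 8 0 0.4" --pt "-19.1 -16.8 8 0 0.4"

```text
t: 34.0
eef_pos: [0.4213, -0.342, 0.1024]
orientation: [[0.001, 1.0, 0.02], [-0.001, 0.02, -1.0], [-1.0, 0.001, 0.001]]
force: [0.5, 0.1, -0.7]
opening: 0.0589
```

Request:
play_rows --pt "0 0 0 0 0.4" --pt "0 0 0 0 0.4" --pt "0 0 0 0 0.4"

```text
t: 34.38
eef_pos: [0.4239, -0.3395, 0.1014]
orientation: [[0.001, 1.0, 0.023], [-0.0, 0.023, -1.0], [-1.0, 0.001, 0.0]]
force: [-0.4, -0.3, -1.7]
opening: 0.059
```

Request:
play_rows --pt "0 -0.1 -2 0 0.4" --pt "0 -0.1 -4 0 0.4" --pt "0 -0.1 -5.5 0 0.4" --pt "0 -0.1 -6.5 0 0.4" --pt "0 -0.1 -7.1 0 0.4" --pt "0 -0.1 -7.3 0 0.4" --pt "0 -0.1 -7.3 0 0.4" --pt "0 -0.1 -7.3 0 0.4"

```text
t: 35.38
eef_pos: [0.4233, -0.3416, 0.0286]
orientation: [[0.001, 1.0, 0.022], [-0.001, 0.022, -1.0], [-1.0, 0.001, 0.001]]
force: [0.1, 0.3, -0.8]
opening: 0.0588
```

Request:
play_rows --pt "0 0 -0.1 0 0.4" --pt "0 0 -0.2 0 0.4" --pt "0 0 -0.2 0 0.4"

```text
t: 35.75
eef_pos: [0.4231, -0.3413, 0.0261]
orientation: [[0.0, 1.0, 0.022], [-0.0, 0.022, -1.0], [-1.0, 0.0, 0.0]]
force: [-0.0, -0.4, -0.2]
opening: 0.0586
```

Request:
play_rows --pt "0 0 -0.05 0 0.4" --pt "0 0 -0.1 0 0.4" --pt "0 0 -0.1 0 0.4"

```text
t: 36.12
eef_pos: [0.4231, -0.3413, 0.0261]
orientation: [[-0.0, 1.0, 0.022], [0.0, 0.022, -1.0], [-1.0, -0.0, -0.0]]
force: [-2.7, 1.9, 6.3]
opening: 0.0589
```

Contact. Release and withdraw.

Request:
play_rows --pt "0 0 0.05 0 0.25" --pt "0 0 0.05 0 0.1" --pt "0 0 0.05 0 0" --pt "0 0 0.05 0 0" --pt "0 0 0.05 0 0" --pt "0 0 2 0 0" --pt "0 0 6 0 0" --pt "0 0 11 0 0" --pt "0 0 16 0 0" --pt "-5 -4 16 0 0"

```text
t: 37.38
eef_pos: [0.379, -0.3826, 0.193]
orientation: [[0.01, 1.0, 0.029], [-0.011, 0.029, -1.0], [-1.0, 0.01, 0.011]]
force: [0.3, -1.2, -0.2]
opening: 0.0852
```

Request:
play_rows --pt "-5 -6 0 0 0" --pt "-10 -12 0 0 0" --pt "-10 -12 0 0 0" --pt "-10 -12 0 0 0" --pt "-10 -12 0 0 0"

```text
t: 38.0
eef_pos: [0.2746, -0.4997, 0.1857]
orientation: [[0.001, 1.0, 0.022], [0.0, 0.022, -1.0], [-1.0, 0.001, 0.0]]
force: [-0.9, 1.0, 0.0]
opening: 0.0853
```

```bash
python3 - <<'E'
from h import *
d=shot('scene','s7');t=shot('top','t7')
f=t['frame'].copy()
for c,z in(((.4288,-.011),.057-.026),((.424,-.341),.044),((.395,.347),.013),((.649,.175),.028)):
  cv2.circle(f,tuple(np.int32(np.round(proj(t,[*c,z])))),1,(255,0,255),-1)
cv2.imwrite('pics/c9.png',cv2.cvtColor(cv2.resize(f[150:360,90:480],None,fx=2,fy=2,interpolation=cv2.INTER_CUBIC),cv2.COLOR_RGB2BGR))
E
```

```text
(no output)
```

View pics/c9.png

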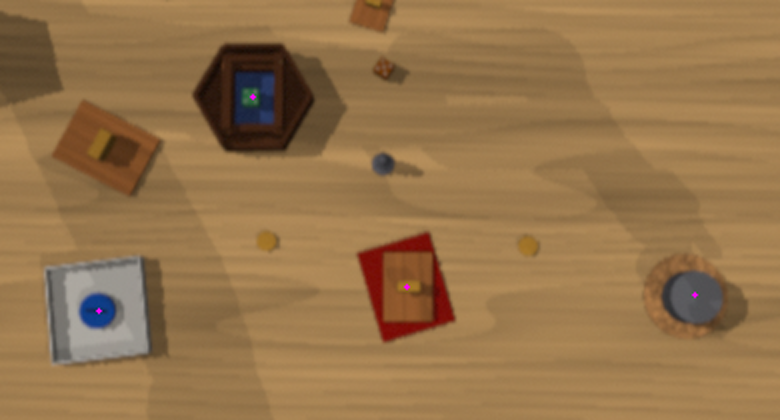

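View pics/s7.png

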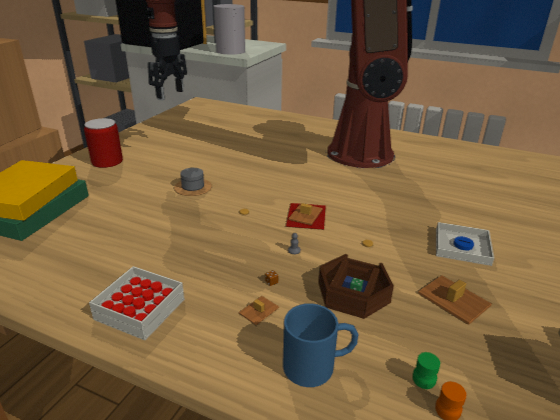

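Everything is in place: die in the well at (252,97) in the top crop, lid on the pad at (407,287), base at (98,311) and tin at (694,296). Both bystanders are still standing where they were.

```bash
python3 -c "
from plant import manip
print(manip.sign_off())"
```

```text
the job is handed in; nothing more can be done
None
```

I finished the whole task in about 38 s of robot time and handed it in; sign-off gives no verdict, so I don't have a score.

- **Lid:** drawn about 9 cm level out of its channel and set on the red pad, knob up.
- **Green die:** set flat in the vault's middle well.
- **Blue base:** set flat in the empty white tray.
- **Tin:** set upright on the cork coaster.

I took the steps in the required order and lowered each piece to light contact before opening the fingers. The lid pressed hardest, about 20 N on the pad, and I eased off before letting go.

In the last top and scene pictures every piece sits within a few millimetres of the middle of its place. The amber die and grey figure look unmoved, and the open gripper is clear of everything. I judged this by eye against the projected target points, not by measuring each piece again. No check failed or disagreed.

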